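# Reset the swivel vise to its angle mark

## Task

I am about to mitre the strips for the display stand, so set the small swivel vise to the angle that the red rider marks. Loosen the black clamp knob well, swing the vise until the pointer on its turntable meets the red rider, then retighten the knob by feel until the clamp bites firmly, without forcing it. Leave the rider and the things round the vise alone.

Things in the scene. Friction and masses are not known exactly. Their poses are not given: they have to be found in the camera images.
- knob_grip (a point): on the axis of the clamp's black wing knob, 84 mm above the table. Its grip is an upright bar 54 mm long, 13 mm thick, from 22 mm below this point to 11 mm above it, free on both flat sides; below it a hub of radius 14.5 mm. It stands on the fixed base and does not swing with the vise. Axes: y along the bar, x through its thickness, z up; they turn with the knob
- clamp_knob (a joint): angle of the quick-action wing knob, rad, grows as it is loosened (counter-clockwise from above), range -0.9 to 1.7; starts tight, near 0. It rises 4 mm a rad and stays where it is left: turning it free takes a steady 0.3 to 0.5 N m. Once the strap bites, the torque climbs by about 0.8 N m a rad: 0.3 N m above that of free turning is firmly tight, under 0.2 slack, over 0.4 forced
- fixed_jaw (a point): middle of the blue fixed jaw, 78 mm above the table: a block 24 mm thick (its x), 46 mm wide (its y), 12 mm from here to its top and 22 mm down to the bed; 54 mm of free gap to the moving jaw on its -x side, nothing on its +x side. Good to grip across its thickness. It is on the swivelling head, 36 mm from the swivel axis towards the head's +x. Axes turn with the head, x along the vise, z up
- vise_swivel (a joint): angle of the swivelling head about the vertical swivel axis, rad, counter-clockwise from above, 0 with the vise's length along the base's x axis, range -0.75 to 0.75. Starts between -0.48 and -0.32. Loosened it turns stiffly (0.25 N m) and stays where it is left
- pointer_tip (a point): tip of the dark pointer on the edge of the turntable, 77.5 mm from the swivel axis, 30 mm above the table, just over the graduated ring; moves with the head
- red_mark (a point): inner tip of the red rider on the rim of the graduated ring, on the same circle as the pointer's tip, so that the two points coincide when the vise stands at the mark. It lies counter-clockwise of the pointer's start, at head angle 0.1 to 0.4 rad. The rider only clips on: it must not be pushed along
- vise_base: fixed: plywood board 250 x 272 x 12 mm (x -125 to 125, y -114 to 158 mm) with the vise's round blue base, radius 88 mm, bolted on; the ring's face is 28 mm above the table. Origin on the table exactly below the swivel axis, z up; the knob's axis stands at x 0, y 100 mm. Highest points above the table: vise 90 mm, knob 95 mm
- clamp_strap: steel strap 84 x 28 x 8 mm along the base's y under the knob, 42 to 50 mm above the table; its toe, 61 mm from the swivel axis, presses on the turntable; a spring lifts it as the knob is loosened. 0.5 rad of loosening only frees it where the vise stands; 1.1 rad clears it at every angle of the vise. Origin as the base's
- vise_head: the swivelling head: blue vise on a steel turntable of radius 67 mm, its face 38 mm above the table, on which the strap's toe bites. The face is worn where it is usually clamped, so at the new angle the strap bites 0.05 to 0.45 rad of knob sooner than at the old one: go by the knob's torque, not by its old angle. Origin as the base's, x along the vise
- carton: bystander: white and dark folding box 34 x 34 x 117 mm standing beside the board; origin at the centre of its underside
- bottle: bystander: small red lacquer bottle with black cap, 27 mm across, 74 mm tall, standing beside the board; origin at the centre of its underside
- counter: bystander: white hand tally counter 46 x 67 x 22 mm lying beside the board; origin at its underside
- green_pen: bystander: white and green pen 145 mm long lying on the knob's side of the board; origin at its middle, its length along its y

How it is judged:
On the way, in this order (a step that is already met when the one before it is completed fails the run):
1. the clamp is loosened: the strap no longer presses on the turntable (contact force between clamp_strap and vise_head below 2 N), for 0.3 s.
2. the pointer has been swung to the red rider while the clamp is loose (distance between pointer_tip and red_mark below 0.003 m and contact force between clamp_strap and vise_head below 5 N), for 0.2 s.
At the end, for the whole second after the job is handed in: the pointer's tip is within 3 mm (about 2 degrees) of the red rider's tip and the knob is tight: the strap presses on the turntable with 50 to 100 N, as when the knob was tightened to 0.2 to 0.4 N m above its free turning (distance between pointer_tip and red_mark below 0.003 m and contact force between clamp_strap and vise_head between 50 and 100 N); the robot touches nothing.
It fails at once if the clamp is forced: the strap presses on the turntable with more than 115 N (contact force between clamp_strap and vise_head above 115 N).
It fails at once if the head is dragged round against a biting clamp (contact force between clamp_strap and vise_head above 10 N and (velocity of joint vise_swivel above 0.15 rad/s or velocity of joint vise_swivel below -0.15 rad/s)).
It fails at once if the red rider is pushed off its place (distance of red_mark from where it was at the start of the episode above 0.002 m).
It fails at once if a bystander is moved by more than 15 mm (distance of any of carton, bottle, counter, green_pen from where it was at the start of the episode above 0.015 m).
It also fails if it takes over 64 s, if anything falls off the work surface, if the arm or the gripper's body presses on something with over 40 N, if the wrist force passes 120 N, or if a joint passes its speed limit or range.

## Robot

A 7-joint arm with a two-finger parallel gripper is mounted at the origin on a cart in front of the work surface, level with it; the furniture and walls round the work are solid. World frame = base frame: x ahead of the robot, y to its left, z up, the work surface at z = 0. Lengths are in m, angles in rad, forces in N, time in s.
With the tool pointing down it reaches from about 0.4 to 0.85 m from the base axis. Payload 10.4 kg.
Tool frame: the origin (TCP) lies at the very end of the fingers, on their centre line; the grasp point (between the pads) lies 19 mm behind it (manip.tcp_to_grasp is the z of the grasp point in the tool frame, in m); z points along the fingers, x is the direction in which the jaws open and shut, and the axes are right-handed (so a half turn about z gives the same grasp; the last joint's range is limited). The gripper opens to 85 mm and grips with 20 to 120 N. Pads are 22 mm wide; open, the fingers measure 114 mm over their backs; the gripper's body (76 mm by 85 mm) begins 54 mm behind the grasp point. The pads swing forward as they close: fully open they stand 13 mm farther back than shut.
Start: joints at [1.099, 0.332, -0.065, 1.46, 0.022, 1.35, -0.088], TCP at [0.271, -0.563, 0.231] pointing down, gripper open.
Joint ranges: [-2.6, 2.6], [-0.5, 2.12], [-1.47, 1.34], [0.16, 2.42], [-1.27, 4.41], [0.06, 2.06], [-2.6, 2.6]. Speed limits (rad/s): [2.22, 2.22, 2.79, 2.79, 3.14, 3.14, 3.14].

## Interface

Orientations are given as a unit quaternion [x, y, z, w].
In Python, from workcell import manip gives the robot as it stands.
- The arm moves only by the tool servo_tool, never from a script. Its argument "moves" is a list of rows, each an object with "travel": the shift along the tool's x, y, z in mm, a list of three; "dr": the turn, a rotation vector about the tool's x, y, z in degrees, a list of three. A call has 1 to 12 rows; each row shifts and turns the commanded pose from where the row before left it, along the tool's axes as they then stand; what a row does not reach is not made up. A row lasts 1/8 s, in which the tool goes at most 62.5 mm and 10.7 degrees, less where a joint would pass 70% of its speed; a pose out of reach is approached as far as the arm can. A call is refused whole if a number of a shift passes 62.5 or a number of a turn 10.7, either way. A call with a gripper value outside its range is refused whole. "claw" is the closure, from 0 (fully open) to 1 (shut), set as the call begins (left out, the last holds). The fingers move at their own pace and stop on an object; "squeeze" is the grip in N (left out, the last holds). Time passes only in rows, so rows that do not move let the fingers close. It gives the time, the measured TCP pose, the force and the opening at its end, in the units of the state.
- manip.get_obs(): the state, without advancing time (a new reading comes with each control period).
- manip.camera(name): name is "scene" or "top" or "wrist"; returns the picture (420x560x3 uint8, blue, green, red); there is no depth.
- manip.calibration(name): a dict with "intrinsics" (3x3 intrinsics, pixels), "view" (4x4, takes a point from world to camera coordinates). Camera axes: x right, y down, z forward; pixel columns grow to the right and rows downward; lengths in m; the calibration is good to about 2 mm. A picture is of the moment at which its call begins: read the wrist's pose just before it. calibration takes no time and is no camera call; for the wrist camera it gives the pose at the moment of the call.
- manip.hand_in(): hands the job in, once; it reports no verdict.
The state is a dict: "clock": time; "joint_pos": joint angles; "joint_velocities": joint speeds; "tau": joint torques, N m; "position": TCP position; "ee_rot": TCP orientation; "ft_force": force on the tool from outside, world axes, zero at the start; "torque": the same for the moment, N m; "grip_width": opening from 0.0 (shut) to 1.0 (fully open).
Only numpy, scipy, OpenCV 4.12 (cv2) and the standard library are available. Lean on these libraries where they do the work, as an engineer would, in place of code of your own. Each camera call takes 0.05 s, during which the arm holds its last target. There are 200 camera calls.

## Working session

There is one attempt and no reset: what is moved stays moved. The work goes in short steps, Python scripts to look and compute and a tool call to move; the robot and the scene stay as the last step left them, time stands still between calls to the robot, and variables do not carry over. Pictures are saved under pics/ and viewed, on a budget of 10 in all, crops included, one or two more only if the job needs it, and the job is handed in when it is done.

Besides the shell and the picture viewer there is one more tool, called by a JSON object that holds its "method" and its "body". servo_tool: Moves the arm, as the interface text tells. Its arguments: {"type":"object","properties":{"moves":{"type":"array","items":{"type":"object","properties":{"travel":{"type":"array","items":{"type":"number"}},"dr":{"type":"array","items":{"type":"number"}}}}},"claw":{"type":"number"},"squeeze":{"type":"number"}},"required":["moves"]}

```bash
mkdir -p pics; ls
python3 - <<'E'
from workcell import manip
import cv2,numpy as np
o=manip.get_obs();print(o, manip.tcp_to_grasp)
for n in("scene","top"):
    im=manip.camera(n);cv2.imwrite(f"pics/{n}0.png",im)
    c=manip.calibration(n);print(n,c)
E
```

```text
pics
{'clock': 0.0, 'joint_pos': array([ 1.09939586,  0.33286558, -0.06470056,  1.46095467,  0.02155968,
        1.34989191, -0.08848338]), 'joint_velocities': array([ 0.00078625, -0.00086942, -0.00014802,  0.00089259, -0.00069733,
       -0.00020068, -0.00052319]), 'tau': array([-5.79348907e-04, -6.25443435e+01,  4.91358095e-02, -3.91604948e+01,
        1.61987019e-02,  1.01132621e-02,  3.45748117e-05]), 'position': array([ 0.27102056, -0.56275898,  0.23051347]), 'ee_rot': array([ 8.46732251e-01, -5.32018784e-01, -6.10912429e-04, -3.67810713e-04]), 'ft_force': array([-0.52842874,  0.02204708, -0.49868396]), 'torque': array([-0.0048056 ,  0.00675233,  0.00839399]), 'grip_width': 1.0026773941664262} -0.0187
scene {'intrinsics': array([[545.66094067,   0.        , 279.0442109 ],
       [  0.        , 545.66094067, 212.13336936],
       [  0.        ,   0.        ,   1.        ]]), 'view': array([[-0.49649766, -0.86782849, -0.01907337,  0.28832355],
       [-0.59685806,  0.35726102, -0.71841842,  0.37091549],
       [ 0.63027814, -0.34530897, -0.69534969,  0.93246569],
       [ 0.        ,  0.        ,  0.        ,  1.        ]])}
top {'intrinsics': array([[485.57281422,   0.        , 281.23935276],
       [  0.        , 485.57281422, 213.86838241],
       [  0.        ,   0.        ,   1.        ]]), 'view': array([[ 0.00642143, -0.99972672, -0.02247768,  0.03887331],
       [-0.99545987, -0.00425611, -0.09508697,  0.53478493],
       [ 0.09496532,  0.02298623, -0.99521516,  0.98696383],
       [ 0.        ,  0.        ,  0.        ,  1.        ]])}
```

View pics/top0.png

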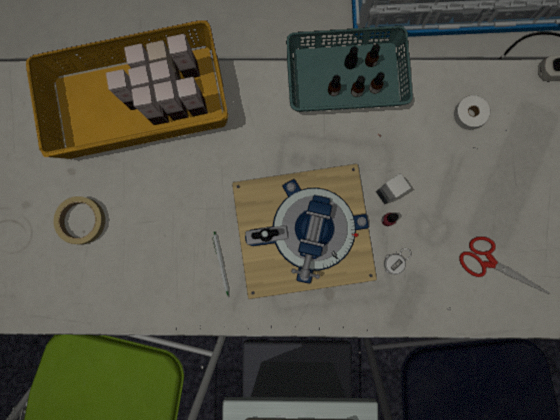

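View pics/scene0.png

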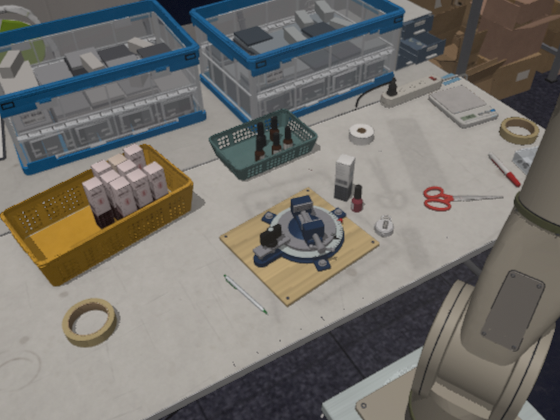

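The top view shows the board with corners near (234,182), (358,164), (375,280) and (248,298). The knob is near (265,235) and the red rider near (355,235). Next I'll compute the base pose and look closer.

```bash
cat > h.py <<'E'
from workcell import manip
import cv2,numpy as np
def ray(c,uv,z):
    K,V=c["intrinsics"],c["view"];R,t=V[:3,:3],V[:3,3]
    C=-R.T@t; uv=np.atleast_2d(uv).astype(float)
    d=np.c_[uv,np.ones(len(uv))]@np.linalg.inv(K).T@R
    return C+d*((z-C[2])/d[:,2])[:,None]
def proj(c,P):
    K,V=c["intrinsics"],c["view"];P=np.atleast_2d(P)
    q=(P@V[:3,:3].T+V[:3,3])@K.T; return q[:,:2]/q[:,2:]
def obs():
    o=manip.get_obs();print("t%.2f"%o["clock"],"p",o["position"].round(4),"q",o["ee_rot"].round(4),"f",o["ft_force"].round(2),"m",o["torque"].round(3),"w %.3f"%o["grip_width"]);return o
E
python3 - <<'E'
from h import *
im=cv2.imread("pics/top0.png");c=manip.calibration("top")
h=cv2.cvtColor(im,cv2.COLOR_BGR2HSV)
m=cv2.inRange(h,(10,50,90),(28,255,255));m[:,:230]=0;m[:155]=0;m[310:]=0;m[:,385:]=0
m=cv2.morphologyEx(m,cv2.MORPH_OPEN,np.ones((3,3)))
p=np.argwhere(m)[:,::-1].astype(np.float32)
P=ray(c,p,.012)[:,:2].astype(np.float32)
r=cv2.minAreaRect(P*1000);print(r);print(cv2.boxPoints(r).round(1))
crop=cv2.resize(im[150:310,220:420],None,fx=4,fy=3.75,interpolation=cv2.INTER_CUBIC)
cv2.imwrite("pics/crop0.png",crop)
r2=cv2.inRange(h,(0,120,100),(8,255,255))|cv2.inRange(h,(172,120,100),(180,255,255));r2[:,:300]=0;r2[:,420:]=0
n,l,s,ce=cv2.connectedComponentsWithStats(r2);print(s,ce)
print(ray(c,ce,.03))
E
```

```text
((501.5626220703125, -4.2331085205078125), (249.68556213378906, 271.5354309082031), 8.743746757507324)
[[ 357.5  111. ]
 [ 398.8 -157.4]
 [ 645.6 -119.4]
 [ 604.3  148.9]]
[[     0      0    560    420 235190]
 [   354    233      4      4     10]] [[279.49677282 209.49894128]
 [355.4        234.4       ]]
[[ 0.54329224  0.04532376  0.03      ]
 [ 0.4923044  -0.11159602  0.03      ]]
```

View pics/crop0.png

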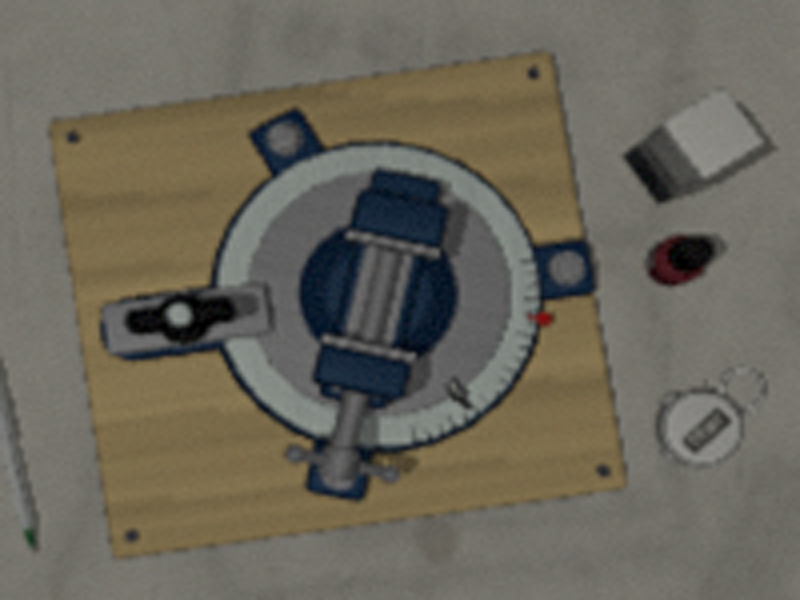

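Crop: the bar of the knob lies along base y at (183,316) and the fixed jaw is at the top (400,215). The pointer is the dark V at (460,395) and the red rider is at (540,320). The board fits 250 x 272 at yaw 8.7°, which puts the base origin at (0.505,-0.026).

```bash
cat >> h.py <<'E'
from scipy.spatial.transform import Rotation as Ro
B=np.array([.5049,-.0260]);BY=np.radians(8.74)
def b2w(x,y): c,s=np.cos(BY),np.sin(BY); return B+[c*x-s*y,s*x+c*y]
def w2b(p): c,s=np.cos(BY),np.sin(BY); d=np.asarray(p)[:2]-B; return np.array([c*d[0]+s*d[1],-s*d[0]+c*d[1]])
def plan(p,yaw,n):
    "equal rows to TCP p (tool down, tool x at yaw); first a check of tilt"
    o=obs();R=Ro.from_quat(o["ee_rot"]);x=R.as_matrix()[:,0];y0=np.arctan2(x[1],x[0])
    d=np.asarray(p)-o["position"];dy=(np.degrees(yaw-y0)+90)%180-90
    goal=Ro.from_euler("z",np.radians(dy)+y0)*Ro.from_euler("x",np.pi)
    print("yaw %.2f dyaw %.2f (dr z %.2f) tilt err"%(np.degrees(y0),dy,-dy),np.degrees((R.inv()*goal).as_rotvec()).round(2))
    for i in range(n):
        a=y0+np.radians(dy)*i/n;c,s=np.cos(a),np.sin(a)
        v=d/n*1000;print([round(c*v[0]+s*v[1],1),round(s*v[0]-c*v[1],1),round(-v[2],1)],round(-dy/n,2))
E
python3 - <<'E'
from h import *
k=b2w(0,.1);print(k)
plan([k[0],k[1],.2],BY,12)
E
```

```text
[0.48970491 0.0728388 ]
t0.10 p [ 0.271  -0.5628  0.2306] q [ 8.467e-01 -5.320e-01 -5.000e-04 -3.000e-04] f [ 0.68  0.88 -0.25] m [-0.023 -0.018  0.021] w 0.999
yaw -64.29 dyaw 73.03 (dr z -73.03) tilt err [-4.000e-02  6.000e-02 -7.303e+01]
[np.float64(-39.8), np.float64(-39.4), np.float64(2.6)] -6.09
[np.float64(-35.4), np.float64(-43.4), np.float64(2.6)] -6.09
[np.float64(-30.6), np.float64(-46.9), np.float64(2.6)] -6.09
[np.float64(-25.5), np.float64(-49.9), np.float64(2.6)] -6.09
[np.float64(-20.0), np.float64(-52.3), np.float64(2.6)] -6.09
[np.float64(-14.4), np.float64(-54.1), np.float64(2.6)] -6.09
[np.float64(-8.6), np.float64(-55.4), np.float64(2.6)] -6.09
[np.float64(-2.6), np.float64(-56.0), np.float64(2.6)] -6.09
[np.float64(3.3), np.float64(-55.9), np.float64(2.6)] -6.09
[np.float64(9.2), np.float64(-55.3), np.float64(2.6)] -6.09
[np.float64(15.0), np.float64(-54.0), np.float64(2.6)] -6.09
[np.float64(20.7), np.float64(-52.1), np.float64(2.6)] -6.09
```

{"method": "servo_tool", "body": {"moves": [{"travel":[-40,-39,0],"dr":[0,0,-6.1]},{"travel":[-35,-43,0],"dr":[0,0,-6.1]},{"travel":[-31,-47,0],"dr":[0,0,-6.1]},{"travel":[-25,-50,0],"dr":[0,0,-6.1]},{"travel":[-20,-52,0],"dr":[0,0,-6.1]},{"travel":[-14,-54,0],"dr":[0,0,-6.1]},{"travel":[-9,-55,0],"dr":[0,0,-6.1]},{"travel":[-3,-56,0],"dr":[0,0,-6.1]},{"travel":[3,-56,0],"dr":[0,0,-6.1]},{"travel":[9,-55,0],"dr":[0,0,-6.1]},{"travel":[15,-54,0],"dr":[0,0,-6.1]},{"travel":[21,-52,0],"dr":[0,0,-6.1]}]}}

```text
clock: 1.6
position: [0.4879, 0.0733, 0.2313]
ee_rot: [0.997, 0.079, 0.0, 0.0]
ft_force: [0.6, -1.3, -0.1]
grip_width: 0.999
```

Run:
```python
from h import *
k=b2w(0,.1)
plan([k[0],k[1],.15],BY,3)
c=manip.calibration("wrist");im=manip.camera("wrist");cv2.imwrite("pics/w1.png",im)
np.savez("w1.npz",K=c["intrinsics"],V=c["view"])
print("knob exp",proj(c,[[*k,.095]]),"axis ring",proj(c,[[*B,.03]]))
```

```text
t1.60 p [0.4879 0.0733 0.2313] q [9.969e-01 7.920e-02 1.000e-04 2.000e-04] f [ 0.63 -1.25 -0.09] m [-0.071 -0.056 -0.043] w 0.999
yaw 9.09 dyaw -0.35 (dr z 0.35) tilt err [ 0.03 -0.01  0.35]
[np.float64(0.6), np.float64(0.3), np.float64(27.1)] 0.12
[np.float64(0.6), np.float64(0.3), np.float64(27.1)] 0.12
[np.float64(0.6), np.float64(0.3), np.float64(27.1)] 0.12
knob exp [[276.1264807  196.20715533]] axis ring [[275.11152651 262.65866774]]
```

View pics/w1.png

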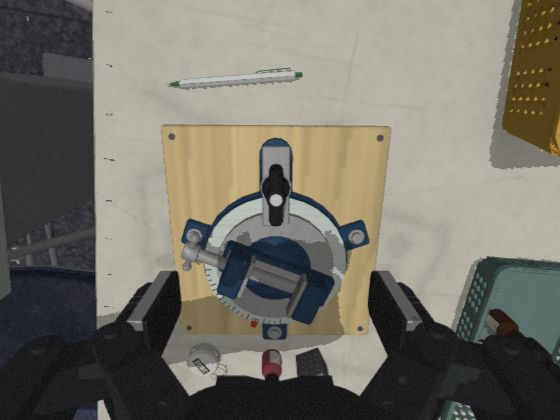

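Wrist view: the knob cap is at (277,200) against a prediction of (276,196), and the red rider is at (254,324). I'll check the base pose against this view.

Run:
```python
from h import *
d=np.load("w1.npz");c={"intrinsics":d["K"],"view":d["V"]}
im=cv2.imread("pics/w1.png");h=cv2.cvtColor(im,cv2.COLOR_BGR2HSV)
print("screws",[w2b(q).round(4) for q in ray(c,[[171,136],[380,138],[361,328],[188,328]],.012)])
print("cap",w2b(ray(c,[277,200],.095)[0]),w2b(ray(c,[277,200],.084)[0]))
m=cv2.inRange(h,(10,40,90),(30,255,255));m[:,:150]=0;m[:,400:]=0;m[:115]=0;m[240:]=0
m=cv2.morphologyEx(m,cv2.MORPH_OPEN,np.ones((3,3)))
P=ray(c,np.argwhere(m)[:,::-1],.012);Q=np.array([w2b(q) for q in P]);print("board x",np.percentile(Q[:,0],[.5,99.5]),"ymax",np.percentile(Q[:,1],99.7))
r2=cv2.inRange(h,(0,150,100),(6,255,255))|cv2.inRange(h,(174,150,100),(180,255,255));r2[:,:240]=0;r2[345:]=0;r2[:,300:]=0;r2[:300]=0
q=np.argwhere(r2)[:,::-1];R=np.array([w2b(x) for x in ray(c,q,.031)]);print("red",q.min(0),q.max(0),R.mean(0),np.degrees(np.arctan2(R.mean(0)[1],R.mean(0)[0])),np.hypot(*R.T).round(4).min())
t=cv2.resize(im[225:345,170:370],None,fx=4,fy=4,interpolation=cv2.INTER_CUBIC);cv2.imwrite("pics/w1c.png",t)
```

```text
screws [array([-0.1142,  0.1432]), array([0.1132, 0.1426]), array([ 0.1148, -0.1054]), array([-0.1148, -0.107 ])]
cap [0.00080922 0.09648445] [0.00092586 0.09315348]
board x [-0.12416136  0.12318008] ymax 0.15555600176576045
red [251 320] [256 326] [-0.02660033 -0.08516994] -107.3446651962482 0.083
```

View pics/w1c.png

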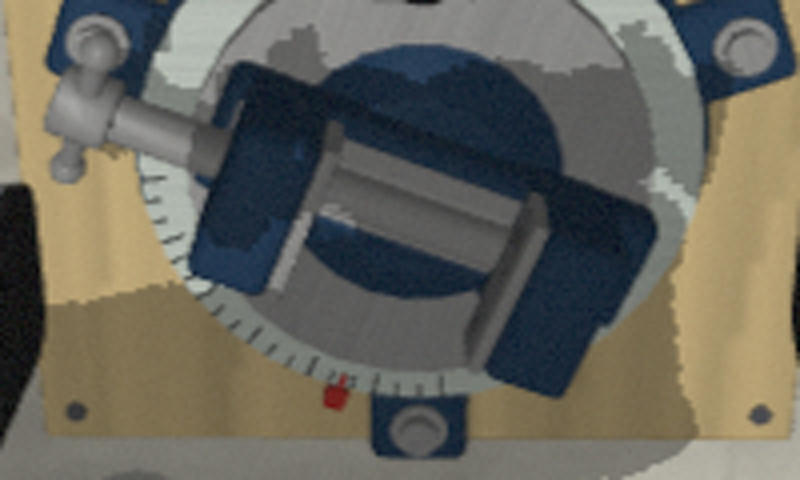

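Both views agree to about 3 mm along base y (the wrist reads 3.5 mm lower). I'll use the middle, since that's the free direction along the bar. Descending to the knob.

```bash
sed -i 's/^B=.*;BY/B=np.array([.5052,-.0280]);BY/' h.py
python3 - <<'E'
from h import *
k=b2w(0.0003,.1)
plan([k[0],k[1],.067],BY,5)
E
```

```text
t1.65 p [0.4886 0.0811 0.2315] q [ 9.963e-01  8.560e-02  9.000e-04 -1.600e-03] f [-3.84  5.59 -0.82] m [0.313 0.202 0.041] w 0.999
yaw 9.82 dyaw -1.08 (dr z 1.08) tilt err [-0.18 -0.12  1.08]
[np.float64(-0.0), np.float64(2.1), np.float64(32.9)] 0.22
[np.float64(-0.0), np.float64(2.1), np.float64(32.9)] 0.22
[np.float64(0.0), np.float64(2.1), np.float64(32.9)] 0.22
[np.float64(0.0), np.float64(2.1), np.float64(32.9)] 0.22
[np.float64(0.0), np.float64(2.1), np.float64(32.9)] 0.22
```

The arm was still moving when that picture was taken, so I'll settle and re-measure.

{"method": "servo_tool", "body": {"moves": [{"travel":[0,0,20],"dr":[0,0,0]},{"travel":[0,0,20],"dr":[0,0,0]},{"travel":[0,0,0],"dr":[0,0,0]},{"travel":[0,0,0],"dr":[0,0,0]},{"travel":[0,0,0],"dr":[0,0,0]}]}}

```text
clock: 2.28
position: [0.4881, 0.0718, 0.1922]
ee_rot: [0.997, 0.078, 0.001, 0.0]
ft_force: [0.7, -0.5, 0.1]
grip_width: 1.0
```

Run:
```python
from h import *
c=manip.calibration("wrist");im=manip.camera("wrist");cv2.imwrite("pics/w2.png",im)
h=cv2.cvtColor(im,cv2.COLOR_BGR2HSV)
m=cv2.inRange(h,(10,40,90),(30,255,255));m=cv2.morphologyEx(m,cv2.MORPH_OPEN,np.ones((3,3)));m[260:]=0
n,l,s,ce=cv2.connectedComponentsWithStats(m);i=1+s[1:,4].argmax();print(s[i])
Q=np.array([w2b(q) for q in ray(c,np.argwhere(l==i)[:,::-1],.012)]);print("board x",np.percentile(Q[:,0],[.3,99.7]),"ymax",np.percentile(Q[:,1],99.8))
k=b2w(0,.1);u=proj(c,[[*k,.095]])[0];print("exp cap",u)
x,y=u.astype(int);g=h[y-25:y+25,x-25:x+25]
w=(g[...,2]>150)&(g[...,1]<50)
n,l,s,ce=cv2.connectedComponentsWithStats(w.astype(np.uint8));
for a,b in zip(s[1:],ce[1:]):
    if a[4]>15: print(a,b+[x-25,y-25],w2b(ray(c,b+[x-25,y-25],.095)[0]))
plan([k[0],k[1],.067],BY,4)
```

```text
[  147   126   258   134 21681]
board x [-0.12429653  0.12349652] ymax 0.15790024463222405
exp cap [276.2474223  210.83239014]
[ 19  21  13  13 140] [275.87857143 212.32857143] [-0.00027998  0.09877158]
[  0  23  10  18 160] [255.5 216.4] [-0.01616185  0.09536215]
[ 40  23  10  18 150] [295.75333333 216.86      ] [0.01525311 0.09507988]
t2.33 p [0.488  0.0717 0.1921] q [9.97e-01 7.76e-02 6.00e-04 1.00e-04] f [0.26 0.12 0.23] m [0.02  0.047 0.01 ] w 1.003
yaw 8.90 dyaw -0.16 (dr z 0.16) tilt err [ 0.02 -0.07  0.16]
[np.float64(0.4), np.float64(0.3), np.float64(31.3)] 0.04
[np.float64(0.4), np.float64(0.3), np.float64(31.3)] 0.04
[np.float64(0.4), np.float64(0.3), np.float64(31.3)] 0.04
[np.float64(0.4), np.float64(0.3), np.float64(31.3)] 0.04
```

View pics/w2.png

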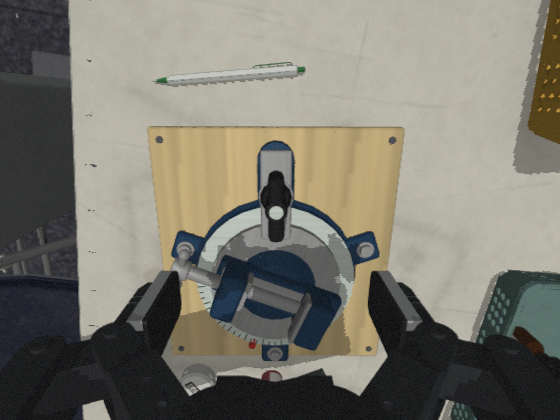

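The picture shows the knob cap at (276,212), within 1.3 mm of the corrected model, so I'm descending.

{"method": "servo_tool", "body": {"moves": [{"travel":[0.5,0.5,31],"dr":[0,0,0]},{"travel":[0.5,0.5,31],"dr":[0,0,0]},{"travel":[0.5,0,31],"dr":[0,0,0]},{"travel":[0,0,31],"dr":[0,0,0]},{"travel":[0,0,1],"dr":[0,0,0]},{"travel":[0,0,0],"dr":[0,0,0]},{"travel":[0,0,0],"dr":[0,0,0]}]}}

```text
clock: 3.2
position: [0.4903, 0.0711, 0.0678]
ee_rot: [0.997, 0.078, 0.001, 0.0]
ft_force: [-0.0, -0.2, -0.3]
grip_width: 0.998
```

{"method": "servo_tool", "body": {"moves": [{"travel":[0,0,0]},{"travel":[0,0,0]},{"travel":[0,0,0]},{"travel":[0,0,0]},{"travel":[0,0,0]},{"travel":[0,0,0]}], "claw": 1, "squeeze": 80}}

```text
$.moves[0]: bad value
```

```bash
python3 -c "
from h import *
obs()"
```

```text
t3.20 p [0.4903 0.0711 0.0678] q [9.97e-01 7.76e-02 1.20e-03 2.00e-04] f [-0.02 -0.19 -0.32] m [ 0.059 -0.008 -0.045] w 0.998
```

{"method": "servo_tool", "body": {"moves": [{"travel":[0,0,0],"dr":[0,0,0]},{"travel":[0,0,0],"dr":[0,0,0]},{"travel":[0,0,0],"dr":[0,0,0]},{"travel":[0,0,0],"dr":[0,0,0]},{"travel":[0,0,0],"dr":[0,0,0]},{"travel":[0,0,0],"dr":[0,0,0]},{"travel":[0,0,0],"dr":[0,0,0]},{"travel":[0,0,0],"dr":[0,0,0]}], "claw": 1, "squeeze": 80}}

```text
clock: 4.2
position: [0.4896, 0.071, 0.0665]
ee_rot: [0.997, 0.078, 0.0, 0.0]
ft_force: [1.6, -0.3, 5.1]
grip_width: 0.136
```

```bash
python3 -c "
from h import *
obs()"
```

```text
t4.20 p [0.4896 0.071  0.0665] q [9.97e-01 7.77e-02 3.00e-04 0.00e+00] f [ 1.63 -0.29  5.11] m [-0.023 -0.185  0.004] w 0.136
```

{"method": "servo_tool", "body": {"moves": [{"travel":[0,0,-0.5],"dr":[0,0,-3]},{"travel":[0,0,-0.5],"dr":[0,0,-5.7]},{"travel":[0,0,-0.4],"dr":[0,0,-5.7]},{"travel":[0,0,-0.4],"dr":[0,0,-5.7]},{"travel":[0,0,-0.4],"dr":[0,0,-5.7]},{"travel":[0,0,-0.4],"dr":[0,0,-5.7]}]}}

```text
clock: 4.95
position: [0.4894, 0.0708, 0.0684]
ee_rot: [0.938, 0.346, 0.0, -0.0]
ft_force: [4.6, 0.1, -4.0]
grip_width: 0.133
```

```bash
python3 -c "
from h import *
plan([.4902,.0709,.07],BY,1)"
```

```text
t4.95 p [0.4894 0.0708 0.0684] q [ 9.381e-01  3.464e-01  2.000e-04 -2.000e-04] f [ 4.63  0.09 -4.02] m [ 0.017 -0.962 -0.471] w 0.133
yaw 40.54 dyaw -31.80 (dr z 31.80) tilt err [-2.00e-02 -2.00e-02  3.18e+01]
[np.float64(0.7), np.float64(0.4), np.float64(-1.6)] 31.8
```

{"method": "servo_tool", "body": {"moves": [{"travel":[0,0,-0.4],"dr":[0,0,-5.7]},{"travel":[0,0,-0.4],"dr":[0,0,-5.7]},{"travel":[0,0,-0.4],"dr":[0,0,-5.7]},{"travel":[0,0,-0.4],"dr":[0,0,-5.7]},{"travel":[0,0,-0.4],"dr":[0,0,-5.7]},{"travel":[0,0,-0.4],"dr":[0,0,-5.7]},{"travel":[0,0,-0.4],"dr":[0,0,-5.7]}]}}

```text
clock: 5.82
position: [0.4893, 0.0706, 0.0712]
ee_rot: [0.764, 0.646, 0.0, -0.0]
ft_force: [2.5, 0.4, -5.6]
grip_width: 0.144
```

```bash
python3 -c "
from h import *
plan([.4902,.0709,.07],BY,1)"
```

```text
t5.83 p [0.4893 0.0706 0.0712] q [ 7.636e-01  6.457e-01  1.000e-04 -1.000e-04] f [ 2.54  0.41 -5.58] m [-0.098 -0.892 -0.549] w 0.144
yaw 80.43 dyaw -71.69 (dr z 71.69) tilt err [-1.000e-02 -1.000e-02  7.169e+01]
[np.float64(0.5), np.float64(0.8), np.float64(1.2)] 71.69
```

{"method": "servo_tool", "body": {"moves": [{"travel":[0,0,-0.4],"dr":[0,0,-5.7]},{"travel":[0,0,0],"dr":[0,0,0]},{"travel":[0,0,0],"dr":[0,0,0]}]}}

```text
clock: 6.2
position: [0.4893, 0.0706, 0.0717]
ee_rot: [0.732, 0.681, -0.0, 0.0]
ft_force: [6.3, -0.2, -9.2]
grip_width: 0.133
```

```bash
python3 -c "
from h import *
plan([.4902,.0709,.07],BY,1)"
```

```text
t6.20 p [0.4893 0.0706 0.0717] q [ 7.321e-01  6.812e-01 -1.000e-04  1.000e-04] f [ 6.29 -0.23 -9.16] m [-0.284 -1.312 -0.033] w 0.133
yaw 85.87 dyaw -77.13 (dr z 77.13) tilt err [1.000e-02 1.000e-02 7.713e+01]
[np.float64(0.4), np.float64(0.9), np.float64(1.7)] 77.13
```

{"method": "servo_tool", "body": {"moves": [{"travel":[0,0,0],"dr":[0,0,0]},{"travel":[0,0,0],"dr":[0,0,0]},{"travel":[0,0,0],"dr":[0,0,0]},{"travel":[0,0,0],"dr":[0,0,0]},{"travel":[0,0,-20],"dr":[0,0,0]},{"travel":[0,0,-30],"dr":[0,0,0]},{"travel":[0,0,-40],"dr":[0,0,0]},{"travel":[0,0,0],"dr":[0,0,0]}], "claw": 0}}

```text
clock: 7.2
position: [0.4912, 0.0717, 0.166]
ee_rot: [0.731, 0.682, 0.002, 0.002]
ft_force: [0.5, 0.0, -0.8]
grip_width: 0.997
```

```bash
cat > hd.py <<'E'
from h import *
def jaw(name,pic):
    c=manip.calibration(name);im=manip.camera(name);cv2.imwrite(pic,im);return c,im
E
python3 - <<'E'
from hd import *
c,im=jaw("top","pics/top1.png")
# fixed jaw: expected for head angle a
for a in(-.48,-.4,-.32):
    p=b2w(.036*np.cos(a),.036*np.sin(a));print(a,p,proj(c,[[*p,.09]]))
h=cv2.cvtColor(im,cv2.COLOR_BGR2HSV);o=obs()
cv2.imwrite("pics/top1c.png",cv2.resize(im[150:310,220:420],None,fx=4,fy=3.75,interpolation=cv2.INTER_CUBIC))
E
```

```text
-0.48 [ 0.53928707 -0.03957894] [[322.16826339 208.51765676]]
-0.4 [ 0.54010337 -0.03681785] [[320.75075597 208.0961413 ]]
-0.32 [ 0.54069642 -0.03400036] [[319.30485178 207.78834051]]
t7.25 p [0.4902 0.0712 0.1642] q [0.7313 0.682  0.001  0.0014] f [ 0.27 -0.13 -0.28] m [-0.027 -0.01   0.018] w 1.004
```

View pics/top1c.png

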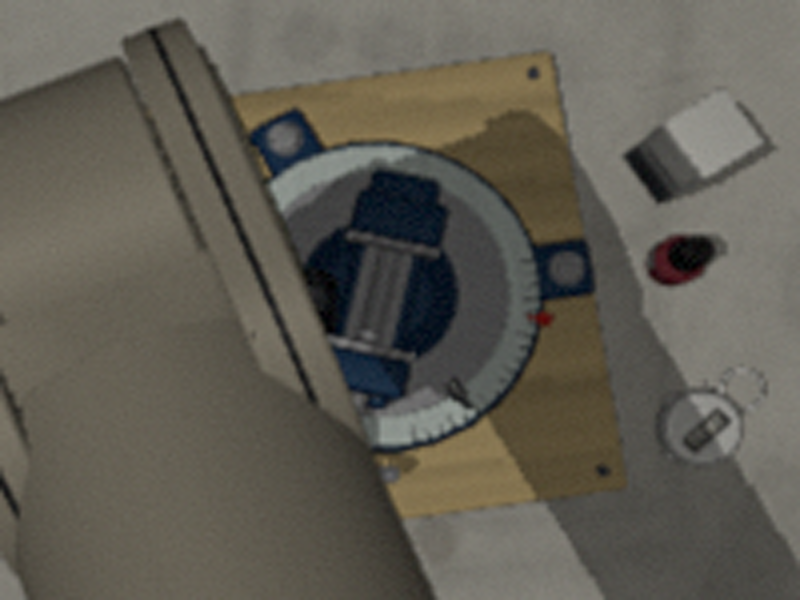

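The clamp is loosened (tool turned 77°). The top crop shows the head still at its start angle, pointer at (460,392) and rider at (540,319). Next I'll move to the fixed jaw, turning back about 97°.

```bash
sed -i 's/def plan(p,yaw,n):/def plan(p,yaw,n,raw=False):/; s/dy=(np.degrees(yaw-y0)+90)%180-90/dy=np.degrees(yaw-y0) if raw else (np.degrees(yaw-y0)+90)%180-90/' h.py
python3 - <<'E'
from h import *
a=-.345;p=b2w(.036*np.cos(a),.036*np.sin(a))
plan([*p,.15],BY+a,10,True);print(manip.get_obs()["joint_pos"])
E
```

```text
t7.25 p [0.4902 0.0712 0.1642] q [0.7313 0.682  0.001  0.0014] f [ 0.27 -0.13 -0.28] m [-0.027 -0.01   0.018] w 1.004
yaw 86.01 dyaw -97.03 (dr z 97.03) tilt err [ 0.17 -0.15 97.03]
[np.float64(-10.2), np.float64(5.8), np.float64(1.4)] 9.7
[np.float64(-9.1), np.float64(7.4), np.float64(1.4)] 9.7
[np.float64(-7.7), np.float64(8.8), np.float64(1.4)] 9.7
[np.float64(-6.1), np.float64(10.0), np.float64(1.4)] 9.7
[np.float64(-4.4), np.float64(10.9), np.float64(1.4)] 9.7
[np.float64(-2.5), np.float64(11.5), np.float64(1.4)] 9.7
[np.float64(-0.5), np.float64(11.7), np.float64(1.4)] 9.7
[np.float64(1.5), np.float64(11.6), np.float64(1.4)] 9.7
[np.float64(3.4), np.float64(11.2), np.float64(1.4)] 9.7
[np.float64(5.3), np.float64(10.5), np.float64(1.4)] 9.7
[ 0.67674377  0.21659546 -0.99922461  1.84582859  0.19851637  1.18121716
  1.11374438]
```

{"method": "servo_tool", "body": {"moves": [{"travel":[-10,6,0],"dr":[0,0,9.7]},{"travel":[-9,7.5,0],"dr":[0,0,9.7]},{"travel":[-7.5,9,0],"dr":[0,0,9.7]},{"travel":[-6,10,0],"dr":[0,0,9.7]},{"travel":[-4.5,11,0],"dr":[0,0,9.7]},{"travel":[-2.5,11.5,0],"dr":[0,0,9.7]},{"travel":[-0.5,11.5,0],"dr":[0,0,9.7]},{"travel":[1.5,11.5,0],"dr":[0,0,9.7]},{"travel":[3.5,11,0],"dr":[0,0,9.7]},{"travel":[5.5,10.5,0],"dr":[0,0,9.7]},{"travel":[0,0,0],"dr":[0,0,0]},{"travel":[0,0,0],"dr":[0,0,0]}], "claw": 0.25}}

```text
clock: 8.75
position: [0.54, -0.0334, 0.1618]
ee_rot: [0.996, -0.094, -0.0, -0.0]
ft_force: [-1.0, 0.3, -0.8]
grip_width: 0.749
```

Run:
```python
from hd import *
a=-.345;p=b2w(.036*np.cos(a),.036*np.sin(a))
c,im=jaw("wrist","pics/w3.png");np.savez("w3.npz",K=c["intrinsics"],V=c["view"])
hx=lambda x,y:[*b2w(x*np.cos(a)-y*np.sin(a),x*np.sin(a)+y*np.cos(a)),.09]
q=proj(c,[hx(.024,.023),hx(.048,.023),hx(.048,-.023),hx(.024,-.023)])
cv2.polylines(im,[q.round().astype(int)],True,(0,255,255),1);cv2.imwrite("pics/w3o.png",im)
plan([*p,.062],BY+a,3)
```

```text
t8.80 p [ 0.5401 -0.0334  0.1619] q [ 9.956e-01 -9.380e-02 -3.000e-04 -1.000e-04] f [-0.64  0.67 -0.12] m [-0.008 -0.025  0.016] w 0.752
yaw -10.76 dyaw -0.27 (dr z 0.27) tilt err [-0.01  0.03  0.27]
[np.float64(0.2), np.float64(0.4), np.float64(33.3)] 0.09
[np.float64(0.2), np.float64(0.4), np.float64(33.3)] 0.09
[np.float64(0.2), np.float64(0.4), np.float64(33.3)] 0.09
```

View pics/w3o.png

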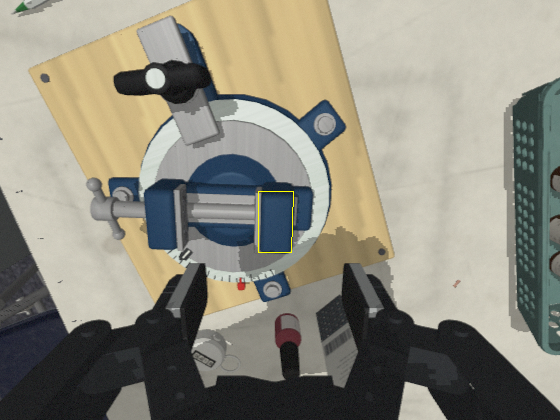

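The predicted jaw outline sits on the jaw top. The pointer is at (187,255) and the red rider at (241,282). I'll descend and grip.

{"method": "servo_tool", "body": {"moves": [{"travel":[0.3,0.5,33],"dr":[0,0,0]},{"travel":[0.3,0.5,33],"dr":[0,0,0]},{"travel":[0,0,33],"dr":[0,0,0]},{"travel":[0,0,0],"dr":[0,0,0]},{"travel":[0,0,0],"dr":[0,0,0]}]}}

```text
clock: 9.43
position: [0.5415, -0.0348, 0.0644]
ee_rot: [0.995, -0.095, 0.001, -0.0]
ft_force: [0.1, -0.4, 0.1]
grip_width: 0.751
```

{"method": "servo_tool", "body": {"moves": [{"travel":[0,0,0],"dr":[0,0,0]},{"travel":[0,0,0],"dr":[0,0,0]},{"travel":[0,0,0],"dr":[0,0,0]},{"travel":[0,0,0],"dr":[0,0,0]},{"travel":[0,0,0],"dr":[0,0,0]}], "claw": 1, "squeeze": 50}}

```text
clock: 10.05
position: [0.5414, -0.035, 0.0642]
ee_rot: [0.995, -0.096, 0.001, -0.0]
ft_force: [-2.3, 2.2, 6.7]
grip_width: 0.274
```

Run:
```python
from h import *
d=np.load("w3.npz");c={"intrinsics":d["K"],"view":d["V"]}
im=cv2.imread("pics/w3.png")
def pol(uv,z=.03): x=w2b(ray(c,uv,z)[0]);return np.hypot(*x).round(4),np.degrees(np.arctan2(x[1],x[0])).round(2)
print("pointer",pol([187,255]),"red",pol([241,281]))
g=im[235:300,165:260];cv2.imwrite("pics/w3z.png",cv2.resize(g,None,fx=8,fy=8,interpolation=cv2.INTER_NEAREST))
o=obs();p=w2b(o["position"]);print("tcp polar",np.hypot(*p),np.degrees(np.arctan2(p[1],p[0])))
plan(o["position"],BY-.345,1)
```

```text
pointer (np.float64(0.0717), np.float64(-149.11)) red (np.float64(0.0827), np.float64(-106.96))
t10.05 p [ 0.5414 -0.035   0.0642] q [ 9.954e-01 -9.580e-02  6.000e-04 -0.000e+00] f [-2.33  2.16  6.69] m [ 0.189  0.44  -0.202] w 0.274
tcp polar 0.036820827656733564 -19.66203415912829
t10.05 p [ 0.5414 -0.035   0.0642] q [ 9.954e-01 -9.580e-02  6.000e-04 -0.000e+00] f [-2.33  2.16  6.69] m [ 0.189  0.44  -0.202] w 0.274
yaw -10.99 dyaw -0.04 (dr z 0.04) tilt err [-0.01 -0.07  0.04]
[np.float64(0.0), np.float64(-0.0), np.float64(-0.0)] 0.04
```

View pics/w3z.png

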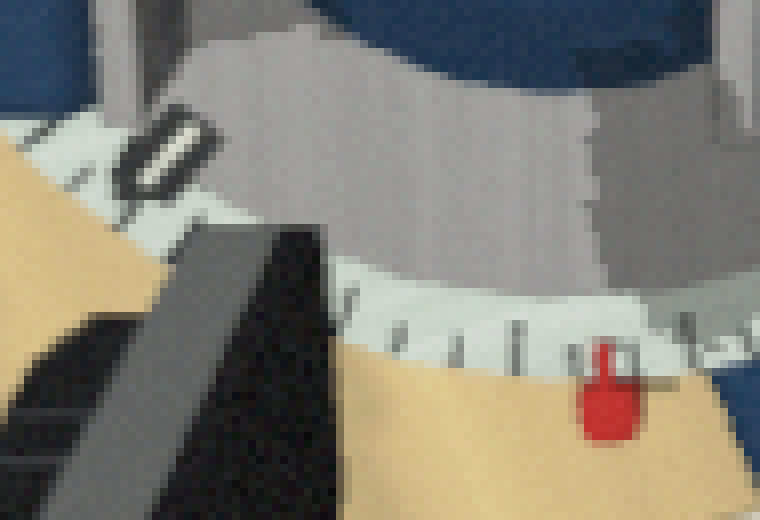

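The zoom shows the pointer tip near full-image pixel (181.5,259.5) with its root at (191,250). The red rider's inner tip is at (240.7,278).

Run:
```python
from h import *
d=np.load("w3.npz");c={"intrinsics":d["K"],"view":d["V"]}
def pol(uv,z=.03): x=w2b(ray(c,uv,z)[0]);return np.hypot(*x).round(4),np.degrees(np.arctan2(x[1],x[0])).round(2)
print([pol(u) for u in([181.5,259.5],[180.5,260.3],[191,250],[240.7,278],[241,288])])
print(manip.get_obs()["joint_pos"])
# arc rows: D deg ccw in n rows about swivel axis
R=36.8
for D,n in((40,12),):
    t=np.radians(D/n);print([R*np.sin(t),R*(1-np.cos(t))],D/n)
```

```text
[(np.float64(0.0788), np.float64(-150.04)), (np.float64(0.0801), np.float64(-150.2)), (np.float64(0.0651), np.float64(-149.18)), (np.float64(0.0794), np.float64(-106.99)), (np.float64(0.0903), np.float64(-107.33))]
[ 0.5337787   0.38756131 -0.64904551  1.83493482  0.2736597   1.00822647
 -0.41873234]
[np.float64(2.1397297039055103), np.float64(0.062259775617331134)] 3.3333333333333335
```

{"method": "servo_tool", "body": {"moves": [{"travel":[-0.06,-2.14,0],"dr":[0,0,-3.33]},{"travel":[-0.06,-2.14,0],"dr":[0,0,-3.33]},{"travel":[-0.06,-2.14,0],"dr":[0,0,-3.33]},{"travel":[-0.06,-2.14,0],"dr":[0,0,-3.33]},{"travel":[-0.06,-2.14,0],"dr":[0,0,-3.33]},{"travel":[-0.06,-2.14,0],"dr":[0,0,-3.33]},{"travel":[-0.06,-2.14,0],"dr":[0,0,-3.33]},{"travel":[-0.06,-2.14,0],"dr":[0,0,-3.33]},{"travel":[-0.06,-2.14,0],"dr":[0,0,-3.33]},{"travel":[-0.06,-2.14,0],"dr":[0,0,-3.33]},{"travel":[-0.06,-2.14,0],"dr":[0,0,-3.33]},{"travel":[-0.06,-2.14,0],"dr":[0,0,-3.33]}]}}

```text
clock: 11.55
position: [0.5372, -0.0101, 0.0642]
ee_rot: [0.968, 0.251, 0.0, 0.0]
ft_force: [-4.1, 1.0, 7.8]
grip_width: 0.272
```

{"method": "servo_tool", "body": {"moves": [{"travel":[0,-1,0],"dr":[0,0,-1.5]},{"travel":[0,-1,0],"dr":[0,0,-1.5]},{"travel":[0,0,0],"dr":[0,0,0]},{"travel":[0,0,0],"dr":[0,0,0]}]}}

```text
clock: 12.05
position: [0.5361, -0.0083, 0.0642]
ee_rot: [0.961, 0.275, 0.0, 0.0]
ft_force: [-4.9, 0.9, 8.8]
grip_width: 0.271
```

Run:
```python
from hd import *
o=obs();p=w2b(o["position"]);print("tcp polar",np.hypot(*p),np.degrees(np.arctan2(p[1],p[0])))
plan(o["position"],BY-.345,1)
c,im=jaw("wrist","pics/w4.png");np.savez("w4.npz",K=c["intrinsics"],V=c["view"])
a=np.radians(-107.1);u=proj(c,[[*b2w(.0775*np.cos(a),.0775*np.sin(a)),.03]])[0];print(u)
ct,it=jaw("top","pics/top2.png");ut=proj(ct,[[*b2w(.0775*np.cos(a),.0775*np.sin(a)),.03]])[0];print(ut)
f=lambda i,u,r,s:cv2.resize(cv2.copyMakeBorder(i,50,50,50,50,0)[int(u[1])+50-r:int(u[1])+50+r,int(u[0])+50-r:int(u[0])+50+r],(s,s),interpolation=cv2.INTER_NEAREST)
cv2.imwrite("pics/m4.png",np.hstack([f(im,u,25,400),f(it,ut,20,400)]))
```

```text
t12.05 p [ 0.5361 -0.0083  0.0642] q [9.613e-01 2.755e-01 2.000e-04 2.000e-04] f [-4.93  0.93  8.83] m [ 0.155  0.817 -0.142] w 0.271
tcp polar 0.036670438881947535 23.740459848467115
t12.05 p [ 0.5361 -0.0083  0.0642] q [9.613e-01 2.755e-01 2.000e-04 2.000e-04] f [-4.93  0.93  8.83] m [ 0.155  0.817 -0.142] w 0.271
yaw 31.98 dyaw -43.01 (dr z 43.01) tilt err [ 2.000e-02 -3.000e-02  4.301e+01]
[np.float64(0.0), np.float64(0.0), np.float64(-0.0)] 43.01
[140.48417824 326.79396804]
[352.02821823 233.59378352]
```

View pics/m4.png

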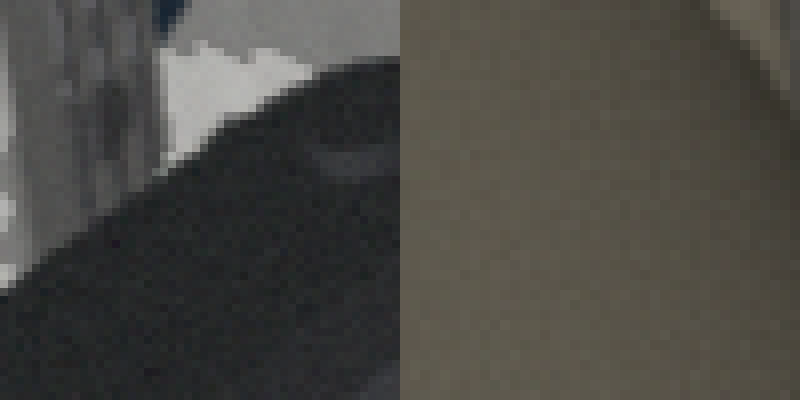

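Pointer and rider are both hidden by the gripper and arm here. I'll let go, rise and check.

{"method": "servo_tool", "body": {"moves": [{"travel":[0,0,0],"dr":[0,0,0]},{"travel":[0,0,0],"dr":[0,0,0]},{"travel":[0,0,0],"dr":[0,0,0]},{"travel":[0,0,-30],"dr":[0,0,0]},{"travel":[0,0,-35],"dr":[0,0,0]},{"travel":[0,0,-35],"dr":[0,0,0]},{"travel":[0,0,0],"dr":[0,0,0]},{"travel":[0,0,0],"dr":[0,0,0]},{"travel":[0,0,0],"dr":[0,0,0]}], "claw": 0.25}}

```text
clock: 13.28
position: [0.5353, -0.0087, 0.1621]
ee_rot: [0.961, 0.275, -0.001, -0.0]
ft_force: [-0.5, 0.2, -0.5]
grip_width: 0.749
```

Run:
```python
from hd import *
obs()
c,im=jaw("wrist","pics/w5.png");np.savez("w5.npz",K=c["intrinsics"],V=c["view"])
a=np.radians(-107.1);u=proj(c,[[*b2w(.0775*np.cos(a),.0775*np.sin(a)),.03]])[0];print(u)
x,y=u.astype(int);print(x-25,y-25)
f=cv2.resize(im[y-25:y+25,x-25:x+25],(500,500),interpolation=cv2.INTER_NEAREST);cv2.imwrite("pics/m5.png",f)
```

```text
t13.28 p [ 0.5353 -0.0087  0.1621] q [ 9.613e-01  2.754e-01 -8.000e-04 -3.000e-04] f [-0.52  0.19 -0.48] m [ 0.008  0.057 -0.042] w 0.749
[182.44371226 258.1245972 ]
157 233
```

View pics/m5.png

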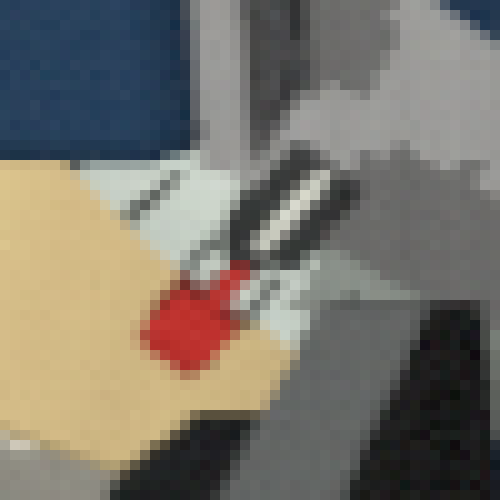

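Pointer stripe line and red tip meet at (245,265) in the crop, less than a pixel (~0.7 mm) apart. Now back to the knob.

Run:
```python
from h import *
plan([.4897,.0709,.15],np.radians(85.9),6)
```

```text
t13.32 p [ 0.5354 -0.0086  0.1622] q [ 9.613e-01  2.755e-01 -7.000e-04 -3.000e-04] f [-0.38 -1.24  0.02] m [-0.022  0.016 -0.03 ] w 0.753
yaw 31.98 dyaw 53.92 (dr z -53.92) tilt err [-8.000e-02  4.000e-02 -5.392e+01]
[np.float64(0.6), np.float64(-15.3), np.float64(2.0)] -8.99
[np.float64(2.9), np.float64(-15.0), np.float64(2.0)] -8.99
[np.float64(5.2), np.float64(-14.4), np.float64(2.0)] -8.99
[np.float64(7.4), np.float64(-13.4), np.float64(2.0)] -8.99
[np.float64(9.4), np.float64(-12.0), np.float64(2.0)] -8.99
[np.float64(11.2), np.float64(-10.4), np.float64(2.0)] -8.99
```

{"method": "servo_tool", "body": {"moves": [{"travel":[0.6,-15.3,2],"dr":[0,0,-9]},{"travel":[2.9,-15,2],"dr":[0,0,-9]},{"travel":[5.2,-14.4,2],"dr":[0,0,-9]},{"travel":[7.4,-13.4,2],"dr":[0,0,-9]},{"travel":[9.4,-12,2],"dr":[0,0,-9]},{"travel":[11.2,-10.4,2],"dr":[0,0,-9]},{"travel":[0,0,0],"dr":[0,0,0]},{"travel":[0,0,0],"dr":[0,0,0]},{"travel":[0,0,0],"dr":[0,0,0]}]}}

```text
clock: 14.45
position: [0.4904, 0.0702, 0.151]
ee_rot: [0.733, 0.681, -0.0, -0.0]
ft_force: [-0.6, 0.1, 0.3]
grip_width: 0.747
```

Run:
```python
from h import *
plan([.4897,.0709,.0720],np.radians(85.9),3)
```

```text
t14.45 p [0.4904 0.0702 0.151 ] q [ 0.7325  0.6807 -0.     -0.    ] f [-0.6   0.13  0.27] m [-0.024 -0.001  0.001] w 0.747
yaw 85.80 dyaw 0.10 (dr z -0.10) tilt err [-0.   0.  -0.1]
[np.float64(0.2), np.float64(-0.3), np.float64(26.3)] -0.03
[np.float64(0.2), np.float64(-0.3), np.float64(26.3)] -0.03
[np.float64(0.2), np.float64(-0.3), np.float64(26.3)] -0.03
```

{"method": "servo_tool", "body": {"moves": [{"travel":[0.2,-0.3,26],"dr":[0,0,0]},{"travel":[0.2,-0.3,26],"dr":[0,0,0]},{"travel":[0.2,-0.2,26.5],"dr":[0,0,0]},{"travel":[0,0,0],"dr":[0,0,0]},{"travel":[0,0,0],"dr":[0,0,0]}]}}

```text
clock: 15.08
position: [0.49, 0.0716, 0.0735]
ee_rot: [0.732, 0.682, 0.0, 0.0]
ft_force: [-0.1, 0.2, -0.1]
grip_width: 0.752
```

{"method": "servo_tool", "body": {"moves": [{"travel":[0,0,0],"dr":[0,0,0]},{"travel":[0,0,0],"dr":[0,0,0]},{"travel":[0,0,0],"dr":[0,0,0]},{"travel":[0,0,0],"dr":[0,0,0]},{"travel":[0,0,0],"dr":[0,0,0]},{"travel":[0,0,0],"dr":[0,0,0]}], "claw": 1, "squeeze": 80}}

```text
clock: 15.82
position: [0.4896, 0.0708, 0.0732]
ee_rot: [0.732, 0.682, -0.0, 0.001]
ft_force: [-3.3, -3.3, 8.6]
grip_width: 0.138
```

```bash
cat > tq.py <<'E'
from h import *
o=manip.get_obs();x=Ro.from_quat(o["ee_rot"]).as_matrix()[:,0];y=np.degrees(np.arctan2(x[1],x[0]))
p=o["position"];print("t%.2f knob deg %.2f rad %.3f"%(o["clock"],y-8.74,np.radians(y-8.74)),"m",o["torque"].round(3),"f",o["ft_force"].round(1),"p",p.round(4),"tau7 %.3f w %.3f"%(o["tau"][6],o["grip_width"]),"q",o["joint_pos"].round(2)[4:])
E
python3 tq.py
```

```text
t15.82 knob deg 77.19 rad 1.347 m [-0.607  0.607 -0.065] f [-3.3 -3.3  8.6] p [0.4896 0.0708 0.0732] tau7 0.051 w 0.138 q [0.37 1.03 0.98]
```

{"method": "servo_tool", "body": {"moves": [{"travel":[0,0,0.2],"dr":[0,0,3]},{"travel":[0,0,0.2],"dr":[0,0,3]},{"travel":[0,0,0.2],"dr":[0,0,3]},{"travel":[0,0,0.2],"dr":[0,0,3]}]}}

```text
clock: 16.32
position: [0.4897, 0.0708, 0.0724]
ee_rot: [0.799, 0.601, -0.0, 0.001]
ft_force: [-2.9, -2.5, 8.1]
grip_width: 0.138
```

```bash
python3 tq.py
```

```text
t16.32 knob deg 65.15 rad 1.137 m [-0.737  0.54   0.451] f [-2.9 -2.5  8.1] p [0.4897 0.0708 0.0724] tau7 0.336 w 0.138 q [0.35 1.02 0.79]
```

{"method": "servo_tool", "body": {"moves": [{"travel":[0,0,0.2],"dr":[0,0,3]},{"travel":[0,0,0.2],"dr":[0,0,3]}]}}

```text
clock: 16.58
position: [0.4897, 0.0709, 0.072]
ee_rot: [0.83, 0.558, -0.0, 0.001]
ft_force: [-1.8, -3.6, 6.9]
grip_width: 0.134
```

```bash
python3 tq.py
```

```text
t16.57 knob deg 59.15 rad 1.032 m [-0.668  0.465  0.448] f [-1.8 -3.6  6.9] p [0.4897 0.0709 0.072 ] tau7 0.336 w 0.134 q [0.33 1.02 0.69]
```

{"method": "servo_tool", "body": {"moves": [{"travel":[0,0,0.2],"dr":[0,0,3]},{"travel":[0,0,0.2],"dr":[0,0,3]}]}}

```text
clock: 16.82
position: [0.4897, 0.0709, 0.0716]
ee_rot: [0.858, 0.514, -0.0, 0.001]
ft_force: [-2.0, -3.0, 6.0]
grip_width: 0.137
```

```bash
python3 tq.py
```

```text
t16.82 knob deg 53.15 rad 0.928 m [-0.64   0.406  0.46 ] f [-2. -3.  6.] p [0.4897 0.0709 0.0716] tau7 0.337 w 0.137 q [0.32 1.01 0.59]
```

{"method": "servo_tool", "body": {"moves": [{"travel":[0,0,0.2],"dr":[0,0,3]},{"travel":[0,0,0.2],"dr":[0,0,3]}]}}

```text
clock: 17.08
position: [0.4897, 0.0709, 0.0712]
ee_rot: [0.883, 0.469, -0.0, 0.001]
ft_force: [-1.8, -3.7, 6.1]
grip_width: 0.134
```

```bash
python3 tq.py
```

```text
t17.07 knob deg 47.15 rad 0.823 m [-0.678  0.39   0.406] f [-1.8 -3.7  6.1] p [0.4897 0.0709 0.0712] tau7 0.337 w 0.134 q [0.31 1.01 0.49]
```

Free-turning torque is about 0.44 N m (tau7 a steady 0.337). Continuing in small steps.

{"method": "servo_tool", "body": {"moves": [{"travel":[0,0,0.2],"dr":[0,0,3]},{"travel":[0,0,0.2],"dr":[0,0,3]}]}}

```text
clock: 17.32
position: [0.4897, 0.0709, 0.0708]
ee_rot: [0.907, 0.422, 0.0, 0.001]
ft_force: [-2.0, -3.1, 6.2]
grip_width: 0.14
```

```bash
python3 tq.py
```

```text
t17.32 knob deg 41.15 rad 0.718 m [-0.658  0.323  0.459] f [-2.  -3.1  6.2] p [0.4897 0.0709 0.0708] tau7 0.337 w 0.140 q [0.31 1.01 0.4 ]
```

{"method": "servo_tool", "body": {"moves": [{"travel":[0,0,0.2],"dr":[0,0,3]},{"travel":[0,0,0.2],"dr":[0,0,3]}]}}

```text
clock: 17.58
position: [0.4898, 0.0709, 0.0704]
ee_rot: [0.928, 0.374, 0.0, 0.001]
ft_force: [-1.8, -3.4, 5.9]
grip_width: 0.141
```

```bash
python3 tq.py
```

```text
t17.57 knob deg 35.15 rad 0.614 m [-0.659  0.249  0.482] f [-1.8 -3.4  5.9] p [0.4898 0.0709 0.0704] tau7 0.337 w 0.141 q [0.3 1.  0.3]
```

{"method": "servo_tool", "body": {"moves": [{"travel":[0,0,0.2],"dr":[0,0,3]},{"travel":[0,0,0.2],"dr":[0,0,3]}]}}

```text
clock: 17.82
position: [0.4898, 0.0709, 0.07]
ee_rot: [0.946, 0.325, 0.0, 0.001]
ft_force: [-0.7, -2.7, 5.9]
grip_width: 0.139
```

```bash
python3 tq.py
```

```text
t17.82 knob deg 29.16 rad 0.509 m [-0.648  0.257  0.518] f [-0.7 -2.7  5.9] p [0.4898 0.0709 0.07  ] tau7 0.321 w 0.139 q [0.29 1.   0.2 ]
```

{"method": "servo_tool", "body": {"moves": [{"travel":[0,0,0.2],"dr":[0,0,3]},{"travel":[0,0,0.2],"dr":[0,0,3]}]}}

```text
clock: 18.08
position: [0.4898, 0.0709, 0.0696]
ee_rot: [0.962, 0.275, 0.0, 0.001]
ft_force: [-1.4, -2.7, 6.7]
grip_width: 0.135
```

```bash
python3 tq.py
```

```text
t18.07 knob deg 23.16 rad 0.404 m [-0.692  0.347  0.549] f [-1.4 -2.7  6.7] p [0.4898 0.0709 0.0696] tau7 0.260 w 0.135 q [0.28 1.   0.1 ]
```

{"method": "servo_tool", "body": {"moves": [{"travel":[0,0,0.2],"dr":[0,0,3]},{"travel":[0,0,0.2],"dr":[0,0,3]}]}}

```text
clock: 18.32
position: [0.4898, 0.0709, 0.0693]
ee_rot: [0.975, 0.224, 0.0, 0.001]
ft_force: [-2.0, -3.1, 8.5]
grip_width: 0.136
```

```bash
python3 tq.py
```

```text
t18.32 knob deg 17.17 rad 0.300 m [-0.698  0.422  0.646] f [-2.  -3.1  8.5] p [0.4898 0.0709 0.0693] tau7 0.183 w 0.136 q [0.27 0.99 0.  ]
```

{"method": "servo_tool", "body": {"moves": [{"travel":[0,0,0.1],"dr":[0,0,2]},{"travel":[0,0,0.1],"dr":[0,0,2]}]}}

```text
clock: 18.58
position: [0.4898, 0.0709, 0.0691]
ee_rot: [0.982, 0.19, 0.0, 0.001]
ft_force: [-2.0, -3.2, 7.1]
grip_width: 0.137
```

```bash
python3 tq.py
```

```text
t18.57 knob deg 13.21 rad 0.231 m [-0.679  0.411  0.715] f [-2.  -3.2  7.1] p [0.4898 0.0709 0.0691] tau7 -0.158 w 0.137 q [ 0.27  0.99 -0.06]
```

{"method": "servo_tool", "body": {"moves": [{"travel":[0,0,0.1],"dr":[0,0,1.5]},{"travel":[0,0,0.1],"dr":[0,0,1.5]}]}}

```text
clock: 18.82
position: [0.4898, 0.0709, 0.069]
ee_rot: [0.986, 0.165, 0.0, 0.001]
ft_force: [-2.2, -3.8, 7.8]
grip_width: 0.135
```

```bash
python3 tq.py
```

```text
t18.82 knob deg 10.23 rad 0.179 m [-0.817  0.437  0.739] f [-2.2 -3.8  7.8] p [0.4898 0.0709 0.069 ] tau7 -0.337 w 0.135 q [ 0.26  0.99 -0.11]
```

The excess over free turning is 0.29 N m, so it's firm. I'll release, rise and check.

{"method": "servo_tool", "body": {"moves": [{"travel":[0,0,0],"dr":[0,0,0]},{"travel":[0,0,0],"dr":[0,0,0]},{"travel":[0,0,0],"dr":[0,0,0]},{"travel":[0,0,0],"dr":[0,0,0]},{"travel":[0,0,-25],"dr":[0,0,0]},{"travel":[0,0,-45],"dr":[0,0,0]},{"travel":[0,0,-55],"dr":[0,0,0]},{"travel":[0,0,0],"dr":[0,0,0]},{"travel":[0,0,0],"dr":[0,0,0]},{"travel":[0,0,0],"dr":[0,0,0]}], "claw": 0.25}}

```text
clock: 20.08
position: [0.4887, 0.0714, 0.192]
ee_rot: [0.986, 0.165, -0.001, -0.0]
ft_force: [-0.9, -0.5, 0.3]
grip_width: 0.751
```

Run:
```python
from hd import *
obs()
c,im=jaw("wrist","pics/w6.png")
a=np.radians(-107.1);u=proj(c,[[*b2w(.0775*np.cos(a),.0775*np.sin(a)),.03]])[0];print(u)
k=proj(c,[[*b2w(0,.1),.095]])[0]
f=lambda u,r:cv2.resize(im[int(u[1])-r:int(u[1])+r,int(u[0])-r:int(u[0])+r],(400,400),interpolation=cv2.INTER_NEAREST)
cv2.imwrite("pics/m6.png",np.hstack([f(u,20),f(k,40)]))
```

```text
t20.07 p [0.4887 0.0714 0.192 ] q [ 9.863e-01  1.649e-01 -1.000e-03 -2.000e-04] f [-0.88 -0.53  0.31] m [0.001 0.019 0.016] w 0.751
[227.96535896 333.06219791]
```

View pics/m6.png

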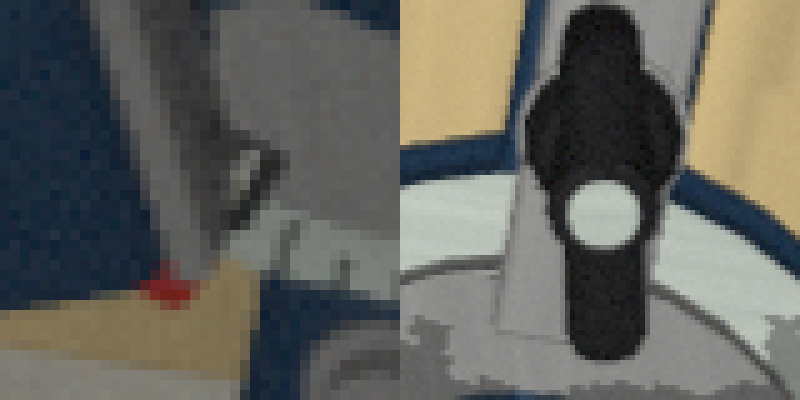

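The bar stands where the tool left it, but the jaw hides the pointer tip here. I'll return to the earlier viewing pose and compare numerically with the aligned picture w5.

Run:
```python
from h import *
plan([.5353,-.0087,.1621],np.radians(31.98),4)
```

```text
t20.12 p [0.4887 0.0714 0.1921] q [ 9.863e-01  1.649e-01 -1.000e-03 -2.000e-04] f [ 0.63 -0.63 -0.6 ] m [-0.08   0.005 -0.018] w 0.749
yaw 18.98 dyaw 13.00 (dr z -13.00) tilt err [ -0.05   0.1  -13.  ]
[np.float64(4.5), np.float64(22.7), np.float64(7.5)] -3.25
[np.float64(3.2), np.float64(22.9), np.float64(7.5)] -3.25
[np.float64(1.9), np.float64(23.1), np.float64(7.5)] -3.25
[np.float64(0.6), np.float64(23.2), np.float64(7.5)] -3.25
```

{"method": "servo_tool", "body": {"moves": [{"travel":[4.5,22.7,7.5],"dr":[0,0,-3.25]},{"travel":[3.2,22.9,7.5],"dr":[0,0,-3.25]},{"travel":[1.9,23.1,7.5],"dr":[0,0,-3.25]},{"travel":[0.6,23.2,7.5],"dr":[0,0,-3.25]},{"travel":[0,0,0],"dr":[0,0,0]},{"travel":[0,0,0],"dr":[0,0,0]},{"travel":[0,0,0],"dr":[0,0,0]},{"travel":[0,0,0],"dr":[0,0,0]}]}}

```text
clock: 21.12
position: [0.5359, -0.008, 0.1635]
ee_rot: [0.961, 0.276, 0.0, 0.0]
ft_force: [0.4, -0.5, -0.1]
grip_width: 0.753
```

Run:
```python
from hd import *
obs();c,im=jaw("wrist","pics/w7.png");old=cv2.imread("pics/w5.png")
def shift(x0,y0,x1,y1):
    r=cv2.matchTemplate(im[y0-8:y1+8,x0-8:x1+8],old[y0:y1,x0:x1],cv2.TM_CCOEFF_NORMED);_,s,_,l=cv2.minMaxLoc(r);return np.array(l)-8,round(s,3)
print("pointer",shift(178,246,194,261),"red",shift(169,257,183,272))
```

```text
t21.12 p [ 0.5359 -0.008   0.1635] q [9.612e-01 2.757e-01 2.000e-04 2.000e-04] f [ 0.37 -0.52 -0.13] m [ 0.033 -0.059 -0.01 ] w 0.753
pointer (array([-1,  0]), 0.918) red (array([-1, -1]), 0.931)
```

Pointer and rider have the same image shift to within a pixel, so the alignment held. Handing in.

```bash
python3 -c "
from h import *
print(manip.hand_in())"
```

```text
the job is handed in; nothing more can be done
None
```

The vise is set to the red rider's angle and clamped, and I handed the job in at about 21 s of the 64 s allowed. No verdict is reported.

**What I did**
- I loosened the knob about 1.3 rad and swung the vise about 43° counter-clockwise by its fixed jaw, until the pointer met the red rider.
- I then retightened the knob by torque. It turned free at about 0.45 N m and bit near 0.54 rad, and I stopped at 0.74 N m. That is about 0.29 N m above free turning, inside the 0.2 to 0.4 band.

**Last checks**
- **Alignment:** before clamping, the pointer and the rider's tip lined up to under a pixel, about 0.7 mm. After clamping, both showed the same image shift to within a pixel of that picture, so the setting held.
- **Clear of the work:** the gripper was open and raised, touching nothing, at hand-in.

**Disagreements and limits**
- Joint 7's torque reading varied with turning speed and did not track the tightening, so I went by the wrist moment reading, which has noise of about 0.03 N m.
- Two pictures showed the pointer hidden by the gripper, arm or jaw, so the final alignment check is a numerical comparison from the earlier viewpoint.
- One early wrist picture was taken while the arm was still moving and put the base 3.5 mm off. I measured again with the arm at rest.
- I viewed 12 pictures, two over the budget of 10.
- I did not check the carton, bottle, counter or pen in a final picture. The arm stayed above them or away from them throughout.

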